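# Point out the pistachio tub in the ice-cream freezer

## Task

A customer asks which ice cream is the pistachio: it is the tub with the green lid. Gently push open, all the way, only the sliding glass lid of the chest freezer that is above that tub, point down at the tub with the fingertips about 3 cm above the middle of its lid and stay there for three seconds, then push the glass lid fully shut again. Touch none of the tubs and leave the other glass lid shut.

Things in the scene. Friction and masses are not known exactly. Their poses are not given: they have to be found in the camera images.
- freezer: White chest freezer, 720 mm along y, 480 along x, fixed on the floor beyond the counter, with two sliding glass lids. Origin: its middle in plan, level with the counter top; x points away from the robot, y to its left, z up. Grey rim's top: z = 95 mm. Two tubs stand under each lid, 165 to 205 mm from the middle in y. A wire basket lines each half, up to z = 52 mm.
- lids_middle (a point): Middle of the freezer top where the two lids meet, level with the rim's top. In freezer axes the left lid covers y = -10 to 300 mm when shut, the right one y = -300 to 10. Left lid: z = 91 to 99 mm; right lid: z = 80 to 88 mm, sliding underneath the left. The opening within the rim is 600 mm (y) by 340 mm (x).
- lid_left (a joint): Sliding of the left glass lid, in m: 0 fully shut, 0.25 fully open (end stop). It grows as the lid slides along the freezer's -y, to the robot's right, over the right lid. About 2 N moves it, it stays where it is left, and it can be pushed either way at its grip.
- lid_right (a joint): Sliding of the right glass lid, in m: 0 fully shut, 0.25 fully open (end stop). It grows as the lid slides along the freezer's +y, to the robot's left, under the left lid. About 2 N moves it, it stays where it is left, and it can be pushed either way at its grip.
- grip_left (a point): Middle of the top edge of the upright black push grip on the left glass lid: a bar 220 mm long along the freezer's x, 12 mm thick along its y, on the lid's outer end (away from the freezer's middle), moving with the lid. Its top is at freezer z = 130 mm; below that it has 30 mm of free upright face on both sides.
- grip_right (a point): Middle of the top edge of the upright black push grip on the right glass lid: a bar 220 mm long along the freezer's x, 12 mm thick along its y, on the lid's outer end (away from the freezer's middle), moving with the lid. Its top is at freezer z = 130 mm; below that it has 30 mm of free upright face on both sides.
- tub_green: Ice-cream tub, white paper with bands and a flat lid in green, 80 mm tall, 69 mm across the lid, 150 g, standing loose and upright in the freezer. Origin: centre of its underside, z up. This is the pistachio, to be pointed at.
- tub_green_top (a point): Middle of the top of the green tub's lid.
- tub_red: Ice-cream tub, white paper with bands and a flat lid in red, 80 mm tall, 69 mm across the lid, 150 g, standing loose and upright in the freezer. Origin: centre of its underside, z up.
- tub_yellow: Ice-cream tub, white paper with bands and a flat lid in yellow, 80 mm tall, 69 mm across the lid, 150 g, standing loose and upright in the freezer. Origin: centre of its underside, z up.
- tub_blue: Ice-cream tub, white paper with bands and a flat lid in blue, 80 mm tall, 69 mm across the lid, 150 g, standing loose and upright in the freezer. Origin: centre of its underside, z up.

How it is judged:
On the way, in this order (a step that is already met when the one before it is completed fails the run):
1. the glass lid over the green tub is pushed open (at least 22 of its 25 cm), the other one stays shut (((y of tub_green in the frame of freezer above 0 m and value of joint lid_left above 0.22 m and value of joint lid_right below 0.02 m) or (y of tub_green in the frame of freezer below 0 m and value of joint lid_right above 0.22 m and value of joint lid_left below 0.02 m))), for 0.2 s.
2. with that lid open, the tool point stays above the green tub: within 30 mm of its middle, the fingertips about 3 to 63 mm above its lid, for 2.5 s (((y of tub_green in the frame of freezer above 0 m and value of joint lid_left above 0.2 m and value of joint lid_right below 0.02 m) or (y of tub_green in the frame of freezer below 0 m and value of joint lid_right above 0.2 m and value of joint lid_left below 0.02 m)) and horizontal distance between the grasp point and tub_green_top below 0.03 m and z of the grasp point in the frame of tub_green between 0.102 and 0.162 m), for 2.5 s.
3. the glass lid is fully shut again (value of joint each of lid_left, lid_right below 0.008 m), for 0.2 s.
At the end, for the whole second after the job is handed in: both glass lids shut to within 8 mm and at rest; all four tubs upright where they were (within 10 mm) (all of step 3 and velocity of joint lid_left between -0.01 and 0.01 m/s and velocity of joint lid_right between -0.01 and 0.01 m/s and distance of each of tub_green, tub_red, tub_yellow, tub_blue from where it was at the start of the episode below 0.01 m and angle between each of tub_green, tub_red, tub_yellow, tub_blue's own z axis and vertical below 0.1 rad and linear speed of each of tub_green, tub_red, tub_yellow, tub_blue below 0.02 m/s); the robot touches nothing.
It fails at once if a tub is touched (contact force between any of the fingers, the arm and tub_green above 0.3 N or contact force between any of the fingers, the arm and tub_red above 0.3 N or contact force between any of the fingers, the arm and tub_yellow above 0.3 N or contact force between any of the fingers, the arm and tub_blue above 0.3 N).
It fails at once if a tub is shifted or lifted (distance of any of tub_green, tub_red, tub_yellow, tub_blue from where it was at the start of the episode above 0.015 m).
It fails at once if the lid that is not over the green tub is opened ((y of tub_green in the frame of freezer above 0 m and value of joint lid_right above 0.03 m) or (y of tub_green in the frame of freezer below 0 m and value of joint lid_left above 0.03 m)).
It fails at once if a glass lid is shoved or squeezed with more than 60 N (contact force between the fingers and lid_left above 60 N or contact force between the fingers and lid_right above 60 N).
It also fails if it takes over 72 s, if anything falls off the work surface, if the arm or the gripper's body presses on something with over 40 N, if the wrist force passes 120 N, or if a joint passes its speed limit or range.

## Robot

A 7-joint arm with a two-finger parallel gripper is mounted at the origin on the work surface. World frame = base frame: x ahead of the robot, y to its left, z up, the work surface at z = 0. Lengths are in m, angles in rad, forces in N, time in s.
With the tool pointing down it reaches from about 0.4 to 0.9 m from the base axis. Payload 5.5 kg.
Tool frame: the origin (TCP) lies between the finger pads, 19 mm behind the fingertips; this is the grasp point; z points along the fingers, y is the line along which they close (so a half turn about z gives the same grasp; the last joint's range is limited). The gripper opens to 92 mm and grips with 3 to 60 N. Pads are 19 mm wide; open, the fingers measure 130 mm over their backs; the gripper's body (75 mm by 190 mm) begins 47 mm behind the grasp point.
Start: joints at [-0.856, 0.501, -0.427, 1.55, 0.221, 1.138, -0.21], TCP at [0.284, 0.585, 0.246] pointing down, gripper open.
Joint ranges: [-2.88, 2.88], [-0.31, 2.03], [-1.54, 1.56], [0.2, 2.42], [-1.41, 4.55], [0.19, 2.02], [-2.57, 2.57]. Speed limits (rad/s): [2.57, 2.57, 3.14, 3.14, 3.14, 3.14, 3.14].

## Interface

Orientations are given as a unit quaternion [x, y, z, w].
In Python, from station import read_state, snapshot, camera_model, hand_in gives the robot as it stands.
- The arm moves only by the tool jog_arm, never from a script. Its argument "series" is a list of rows, each a list of 3 entries, a list of its own where there are three numbers: the shift along the world's x, y, z in mm, then the turn about the world's z in degrees, then the finger opening in mm, from 0 to 91.8. In form: [[[dx, dy, dz], turn, grip], ...]. A call has 1 to 20 rows; each row shifts and turns the commanded pose from where the row before left it; what a row does not reach is not made up. A row lasts 1/12 s, in which the tool goes at most 41.7 mm and 7.16 degrees, less where a joint would pass 70% of its speed; a pose out of reach is approached as far as the arm can. A call with a gripper value outside its range is refused whole. The fingers move at their own pace and stop on an object; "squeeze" is the grip in N (left out, the last holds). Time passes only in rows, so rows that do not move let the fingers close. It gives the time, the measured TCP pose, the force, the opening and the grip force at its end, in the units of the state.
- read_state(): the state, without advancing time (a new reading comes with each control period).
- snapshot(name): name is "side" or "top"; returns (picture, depth): 384x512x3 uint8, blue, green, red; 384x512 float32, m along the optical axis (not along the pixel's ray), 0 where there is no reading.
- camera_model(name): a dict with "camera_matrix" (3x3 intrinsics, pixels), "world_to_cam" (4x4, takes a point from world to camera coordinates). Camera axes: x right, y up, looking along -z (the intrinsics and any distortion apply to the point x, -y, -z); pixel columns grow to the right and rows downward; lengths in m; the calibration is good to about 2 mm. A picture is of the moment at which its call begins. camera_model takes no time and is no camera call.
- hand_in(): hands the job in; it is judged then, once.
The state is a dict: "t": time; "q": joint angles; "qvel": joint speeds; "joint_torque": joint torques, N m; "ee_pos": TCP position; "tcp_rot": TCP orientation; "wrist_force": force on the tool from outside, world axes, zero at the start; "torque": the same for the moment, N m; "width": opening from 0.0 (shut) to 1.0 (fully open); "gripper_force": force on a finger pad.
Only numpy, scipy, OpenCV 4.12 (cv2) and the standard library are available. Lean on these libraries where they do the work, as an engineer would, in place of code of your own. Each camera call takes 0.05 s, during which the arm holds its last target. There are 200 camera calls.

## Working session

There is one attempt and no reset: what is moved stays moved. The work goes in short steps, Python scripts to look and compute and a tool call to move; the robot and the scene stay as the last step left them, time stands still between calls to the robot, and variables do not carry over. Pictures are saved under pics/ and viewed, at most 10 in all, crops included, and the job is handed in when it is done.

Besides the shell and the picture viewer there is one more tool, called after "Request:" as a command line: name --argument value ..., lists and objects as JSON in quotes. jog_arm: Moves the arm, as the interface text tells. Its arguments: {"type":"object","properties":{"series":{"type":"array","items":{"type":"array"}},"squeeze":{"type":"number"}},"required":["series"]}

```bash
mkdir -p pics
python3 - <<'E'
from station import *
import cv2,numpy as np
for n in("top","side"):
    p,d=snapshot(n); cv2.imwrite(f"pics/{n}0.png",p); np.savez(f"{n}0.npz",p=p,d=d)
    c=camera_model(n); print(n,c)
print(read_state())
E
```

```text
top {'camera_matrix': array([[358.30187769,   0.        , 257.31974915],
       [  0.        , 358.30187769, 191.3899084 ],
       [  0.        ,   0.        ,   1.        ]]), 'world_to_cam': array([[-3.35393314e-05, -9.99998419e-01,  1.77801211e-03,
        -2.65173367e-03],
       [ 9.96062467e-01,  1.24220953e-04,  8.86540790e-02,
        -5.61992705e-01],
       [-8.86541596e-02,  1.77398452e-03,  9.96060888e-01,
        -8.66296259e-01],
       [ 0.00000000e+00,  0.00000000e+00,  0.00000000e+00,
         1.00000000e+00]])}
side {'camera_matrix': array([[442.84672811,   0.        , 258.78996708],
       [  0.        , 442.84672811, 199.34408997],
       [  0.        ,   0.        ,   1.        ]]), 'world_to_cam': array([[-0.40482658,  0.91424274, -0.01660263,  0.21851792],
       [-0.66250176, -0.28074433,  0.69445953,  0.3035041 ],
       [ 0.63024349,  0.29213495,  0.71934019, -1.36039895],
       [ 0.        ,  0.        ,  0.        ,  1.        ]])}
{'t': 0.1, 'q': array([-0.85576332,  0.50177258, -0.42680615,  1.55133029,  0.2208073 ,
        1.13828014, -0.21030571]), 'qvel': array([-0.00046217, -0.0033021 , -0.00113902, -0.00293393, -0.00057713,
        0.00049882,  0.0021191 ]), 'joint_torque': array([-1.07528293e-02, -5.67869997e+01, -5.83866119e+00, -2.79913098e+01,
       -6.90692919e-02,  2.40518554e-02,  4.04544323e-05]), 'ee_pos': array([0.28358113, 0.58422578, 0.24457663]), 'tcp_rot': array([ 2.23979373e-01,  9.74593498e-01, -8.38345040e-04, -2.25874235e-04]), 'wrist_force': array([-0.53753427, -0.18323124,  0.24399664]), 'torque': array([-0.00577014,  0.03561894,  0.0116685 ]), 'gripper_force': 0.0, 'width': 0.9998413407577592}
```

View pics/top0.png

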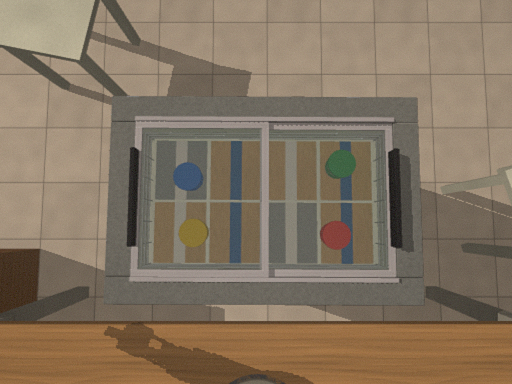

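View pics/side0.png

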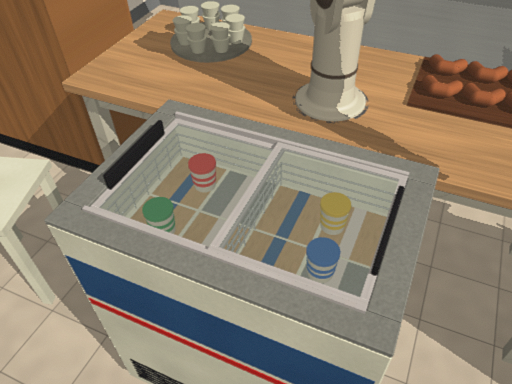

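The top view has the freezer square to the robot. The green tub at (341,164) is under the right lid, whose black grip is at (395,198); blue and yellow are under the left lid. The side view shows the green tub at (158,210) and the right grip running from (107,183) to (163,125).

```bash
cat > h.py <<'E'
import numpy as np,cv2
from station import *
def ray(n,uv):
    c=camera_model(n);K=c["camera_matrix"];T=c["world_to_cam"];R=T[:3,:3]
    d=np.array([(uv[0]-K[0,2])/K[0,0],-(uv[1]-K[1,2])/K[1,1],-1.])
    return -R.T@T[:3,3],R.T@d
def onz(n,uv,z):
    o,d=ray(n,uv); return o+d*(z-o[2])/d[2]
def tri(a,b):
    (o1,d1),(o2,d2)=ray("top",a),ray("side",b)
    s=np.linalg.lstsq(np.c_[d1,-d2],o2-o1,rcond=None)[0]
    p,q=o1+s[0]*d1,o2+s[1]*d2
    return (p+q)/2,np.linalg.norm(p-q)
def blob(m,box):
    k=np.zeros_like(m);x0,y0,x1,y1=box;k[y0:y1,x0:x1]=m[y0:y1,x0:x1]
    return max(cv2.findContours(k,cv2.RETR_EXTERNAL,cv2.CHAIN_APPROX_NONE)[0],key=cv2.contourArea)
E
python3 - <<'E'
from h import *
I={n:np.load(n+"0.npz") for n in("top","side")}
hsv={n:cv2.cvtColor(I[n]["p"],cv2.COLOR_BGR2HSV) for n in I}
g={n:cv2.inRange(hsv[n],(55,70,30),(85,255,255)) for n in I}
b={n:cv2.inRange(I[n]["p"],(0,0,0),(50,50,50)) for n in I}
ct=blob(g["top"],(310,140,370,190));cs=blob(g["side"],(135,190,185,222))
print("green",cv2.fitEllipse(ct),cv2.boundingRect(ct),cv2.fitEllipse(cs),cv2.boundingRect(cs))
for name,bt,bs in(("R",(375,140,410,260),(95,110,175,195)),("L",(120,140,145,255),(365,180,410,280))):
    for n,bx in(("top",bt),("side",bs)):
        c=blob(b[n],bx);print(name,n,cv2.boundingRect(c),cv2.approxPolyDP(c,2.5,True).reshape(-1,2).tolist())
# depth at a few spots
def P(n,u,v):
    d=float(I[n]["d"][v,u]);o,r=ray(n,(u,v));return (o+r*d).round(4)
for s in((395,170),(395,198),(393,235),(341,160),(336,235),(400,290),(400,105),(415,200),(265,200),(330,200),(115,200)):print(s,P("top",*s))
for n in I: cv2.imwrite(f"pics/{n}1.png",cv2.resize(I[n]["p"][130:260,300:430] if n=="top" else I[n]["p"][100:240,70:230],None,fx=4,fy=4,interpolation=cv2.INTER_NEAREST))
E
```

```text
green ((341.1322937011719, 163.3486328125), (26.518035888671875, 27.352684020996094), 26.450050354003906) (327, 149, 29, 29) ((157.5868377685547, 208.88320922851562), (23.39473533630371, 30.356592178344727), 74.9488525390625) (143, 197, 31, 25)
R top (389, 149, 13, 99) [[389, 152], [391, 245], [401, 247], [398, 149]]
R side (104, 121, 60, 68) [[161, 121], [104, 174], [108, 187], [163, 133]]
L top (127, 147, 12, 99) [[133, 147], [130, 155], [127, 245], [134, 245], [138, 152]]
L side (372, 186, 32, 89) [[400, 186], [372, 269], [374, 274], [377, 273], [403, 190]]
(395, 170) [ 0.6007 -0.3079  0.1256]
(395, 198) [ 0.5384 -0.3056  0.1262]
(393, 235) [ 0.457  -0.3045  0.1102]
(341, 160) [ 0.6305 -0.1984  0.0844]
(336, 235) [ 0.4562 -0.1829  0.0858]
(400, 290) [ 0.3336 -0.3232  0.0915]
(400, 105) [ 0.7597 -0.3377  0.093 ]
(415, 200) [ 0.5361 -0.3638  0.0938]
(265, 200) [ 0.5358 -0.02    0.0987]
(330, 200) [ 0.5368 -0.1713  0.0823]
(115, 200) [0.5362 0.324  0.0916]
```

View pics/top1.png

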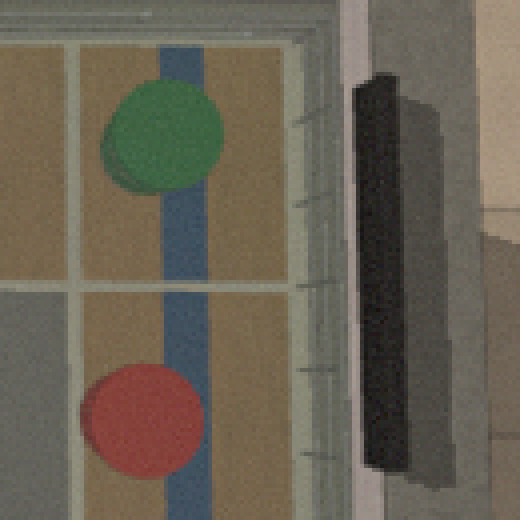

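View pics/side1.png

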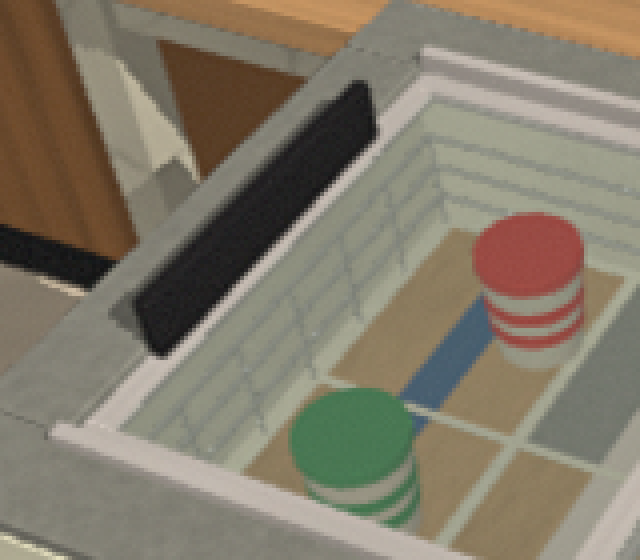

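The crops show the right grip's outer top edge clearly. In the top view it runs from (399.5,149) to (402,247.5), and in the side view from (104,174.5) to (159.5,120.5). The green lid disc is centred at (341.4,163.6) in the top view and (158,209.5) in the side view.

Run:
```python
from h import *
print("tub",tri((341.4,163.6),(158,209.5)))
f=tri((399.5,148.8),(103.8,174.5));n=tri((402.2,247.5),(159.5,120.5));print(f,n,(f[0]+n[0])/2,np.degrees(np.arctan2(*(f[0]-n[0])[[1,0]])))
# rim/freezer ends seen from above at rim height
for uv in((112,97),(418,97),(106,304),(424,304)):print(uv,onz("top",uv,.095).round(3))
print("gripL outer",onz("top",(130,150),.13),onz("top",(127,245),.13))
s=read_state();from scipy.spatial.transform import Rotation as R
print(R.from_quat(s["tcp_rot"]).as_matrix().round(3))
```

```text
tub (array([ 0.62816972, -0.20779545,  0.04558489]), np.float64(0.001273743495095958))
(array([ 0.64681362, -0.31647679,  0.12954562]), np.float64(0.0031532071794022976)) (array([ 0.42973962, -0.31609924,  0.12554868]), np.float64(0.0035384570303121994)) [ 0.53827662 -0.31628802  0.12754715] -0.0996507913768049
(112, 97) [0.778 0.338 0.095]
(418, 97) [ 0.778 -0.38   0.095]
(106, 304) [0.304 0.335 0.095]
(424, 304) [ 0.304 -0.374  0.095]
gripL outer [0.64462939 0.27950855 0.13      ] [0.43619543 0.27943818 0.13      ]
[[-0.9    0.437 -0.001]
 [ 0.437  0.9   -0.002]
 [ 0.    -0.002 -1.   ]]
```

Request:
jog_arm --series '[[[25,0,0],2.6,0],[[25,0,0],2.6,0],[[25,0,0],2.6,0],[[25,0,0],2.6,0],[[25,0,0],2.6,0],[[25,0,0],2.6,0],[[25,0,0],2.6,0],[[25,0,0],2.6,0],[[25,0,0],2.6,0],[[25,0,0],2.6,0],[[0,-25,0],0,0],[[0,-25,0],0,0],[[0,-25,0],0,0],[[0,-25,0],0,0],[[0,-25,0],0,0],[[0,-25,0],0,0],[[0,-25,0],0,0],[[0,-25,0],0,0],[[0,-25,0],0,0],[[0,-25,0],0,0]]'

```text
t: 1.77
ee_pos: [0.5333, 0.3333, 0.245]
tcp_rot: [-0.001, 1.0, -0.0, -0.0]
wrist_force: [0.6, 0.0, -1.2]
width: 0.003
gripper_force: 0.0
```

Now go to y ≈ -0.38 (another -710 mm).

Request:
jog_arm --series '[[[0,-30,0],0,0],[[0,-30,0],0,0],[[0,-30,0],0,0],[[0,-30,0],0,0],[[0,-30,0],0,0],[[0,-30,0],0,0],[[0,-30,0],0,0],[[0,-30,0],0,0],[[0,-30,0],0,0],[[0,-30,0],0,0],[[0,-30,0],0,0],[[0,-30,0],0,0],[[0,-30,0],0,0],[[0,-30,0],0,0],[[0,-30,0],0,0],[[0,-30,0],0,0],[[0,-30,0],0,0],[[0,-30,0],0,0],[[0,-30,0],0,0],[[0,-30,0],0,0]]'

```text
t: 3.43
ee_pos: [0.5332, -0.2666, 0.2451]
tcp_rot: [-0.001, 1.0, 0.0, -0.0]
wrist_force: [-0.2, 0.8, -0.6]
width: 0.007
gripper_force: 0.0
```

Request:
jog_arm --series '[[[0,-30,0],0,0],[[0,-30,0],0,0],[[0,-30,0],0,0],[[0,-20,0],0,0],[[0,0,0],0,0],[[0,0,0],0,0]]'

```text
t: 3.93
ee_pos: [0.5327, -0.3766, 0.2445]
tcp_rot: [0.001, 1.0, 0.0, -0.001]
wrist_force: [-0.8, 1.2, -0.6]
width: 0.006
gripper_force: 0.0
```

Request:
jog_arm --series '[[[0,0,-20],0,0],[[0,0,-20],0,0],[[0,0,-20],0,0],[[0,0,-20],0,0],[[0,0,-15],0,0],[[0,0,-10],0,0],[[0,0,-10],0,0],[[0,0,0],0,0],[[0,0,0],0,0]]'

```text
t: 4.68
ee_pos: [0.5339, -0.3746, 0.1305]
tcp_rot: [-0.001, 1.0, 0.0, -0.0]
wrist_force: [0.1, -0.9, 0.2]
width: 0.002
gripper_force: 0.0
```

Run:
```python
from h import *
p,d=snapshot("side");cv2.imwrite("pics/s2.png",p)
```

```text
(no output)
```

View pics/s2.png

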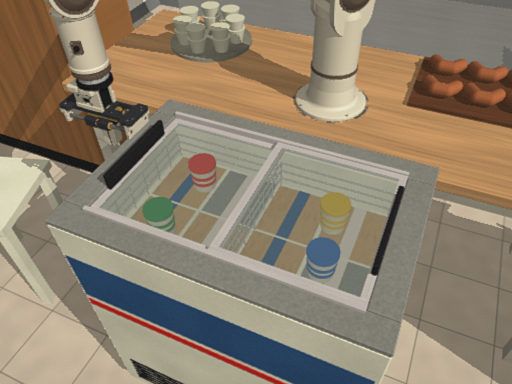

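The fingers stand just outside the right grip, at about (108,140), tips below its top edge. Next is the push along +y.

Request:
jog_arm --series '[[[0,8,0],0,0],[[0,8,0],0,0],[[0,8,0],0,0],[[0,4,0],0,0],[[0,4,0],0,0],[[0,4,0],0,0],[[0,4,0],0,0],[[0,4,0],0,0],[[0,4,0],0,0],[[0,4,0],0,0],[[0,6,0],0,0],[[0,8,0],0,0],[[0,8,0],0,0],[[0,8,0],0,0],[[0,8,0],0,0],[[0,8,0],0,0]]'

```text
t: 6.07
ee_pos: [0.534, -0.276, 0.1306]
tcp_rot: [-0.001, 1.0, 0.0, 0.0]
wrist_force: [1.6, -1.6, -0.3]
width: 0.005
gripper_force: 1.2
```

Request:
jog_arm --series '[[[0,10,0],0,0],[[0,10,0],0,0],[[0,10,0],0,0],[[0,10,0],0,0],[[0,10,0],0,0],[[0,10,0],0,0],[[0,10,0],0,0],[[0,10,0],0,0],[[0,10,0],0,0],[[0,10,0],0,0],[[0,10,0],0,0],[[0,10,0],0,0],[[0,10,0],0,0],[[0,10,0],0,0],[[0,8,0],0,0],[[0,8,0],0,0],[[0,8,0],0,0],[[0,5,0],0,0],[[0,5,0],0,0]]'

```text
t: 7.65
ee_pos: [0.5335, -0.1026, 0.1304]
tcp_rot: [-0.001, 1.0, 0.0, -0.0]
wrist_force: [0.7, -2.3, 0.1]
width: 0.003
gripper_force: 1.2
```

Pushing with about 2 N. I'll creep on to the end stop.

Request:
jog_arm --series '[[[0,3,0],0,0],[[0,3,0],0,0],[[0,3,0],0,0],[[0,3,0],0,0],[[0,2,0],0,0],[[0,2,0],0,0],[[0,0,0],0,0]]'

```text
t: 8.23
ee_pos: [0.5336, -0.0866, 0.1304]
tcp_rot: [-0.001, 1.0, 0.0, -0.0]
wrist_force: [0.9, -0.5, 0.5]
width: 0.003
gripper_force: 0.3
```

Run:
```python
from h import *
print(read_state()["ee_pos"],read_state()["wrist_force"])
p,d=snapshot("top");q,_=snapshot("side");cv2.imwrite("pics/s3.png",cv2.resize(np.hstack([p,q]),(800,300),interpolation=cv2.INTER_AREA))
```

```text
[ 0.53357907 -0.08659758  0.1304242 ] [ 0.88391562 -0.51499375  0.5443949 ]
```

View pics/s3.png

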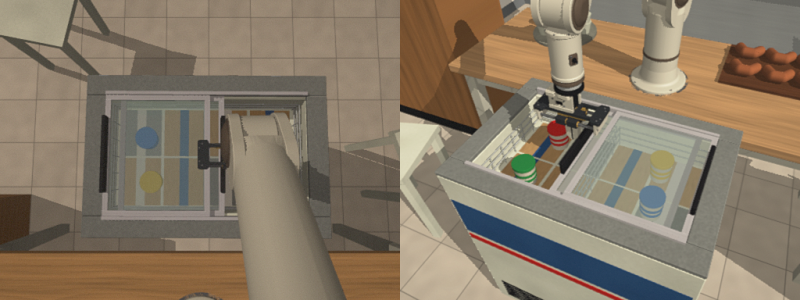

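The lid is nearly open: the grip sits beside the middle bar, near (570,155) in the side half, and the left lid is unmoved. I'll creep on until the stop shows in the force.

Request:
jog_arm --series '[[[0,2,0],0,0],[[0,2,0],0,0],[[0,2,0],0,0],[[0,0,0],0,0]]'

```text
t: 8.67
ee_pos: [0.5334, -0.0836, 0.1304]
tcp_rot: [-0.0, 1.0, -0.001, -0.0]
wrist_force: [-0.5, -6.5, -0.6]
width: 0.004
gripper_force: 3.4
```

Request:
jog_arm --series '[[[0,2,0],0,0],[[0,2,0],0,0],[[0,0,0],0,0]]'

```text
t: 8.92
ee_pos: [0.5333, -0.0835, 0.1305]
tcp_rot: [0.001, 1.0, -0.003, -0.0]
wrist_force: [1.1, -14.5, -1.4]
width: 0.009
gripper_force: 7.3
```

At the end stop. Back off, lift, and go above the green tub.

Request:
jog_arm --series '[[[0,-10,0],0,0],[[0,-15,0],0,0],[[0,-15,0],0,0],[[0,-10,10],0,0],[[10,-10,15],0,0],[[15,-15,10],0,0],[[20,-20,0],0,0],[[20,-20,0],0,0],[[15,-10,0],0,0],[[15,-5,0],0,0],[[0,0,0],0,0],[[0,0,0],0,0]]'

```text
t: 9.92
ee_pos: [0.629, -0.2064, 0.1656]
tcp_rot: [-0.001, 1.0, 0.001, -0.0]
wrist_force: [-0.3, -0.3, -0.3]
width: 0.005
gripper_force: 0.0
```

Request:
jog_arm --series '[[[0,0,-12],0,0],[[0,0,-12],0,0],[[0,0,-12],0,0],[[0,0,-12],0,0],[[0,0,-8],0,0],[[0,0,-7],0,0],[[0,0,-4],0,0],[[0,0,-3],0,0],[[0,0,0],0,0]]'

```text
t: 10.67
ee_pos: [0.6285, -0.2071, 0.0949]
tcp_rot: [-0.001, 1.0, 0.0, -0.0]
wrist_force: [0.1, -0.3, 0.5]
width: 0.007
gripper_force: 0.0
```

Run:
```python
from h import *
q,_=snapshot("side");cv2.imwrite("pics/s4.png",cv2.resize(q[90:290,70:330],None,fx=3,fy=3))
```

```text
(no output)
```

View pics/s4.png

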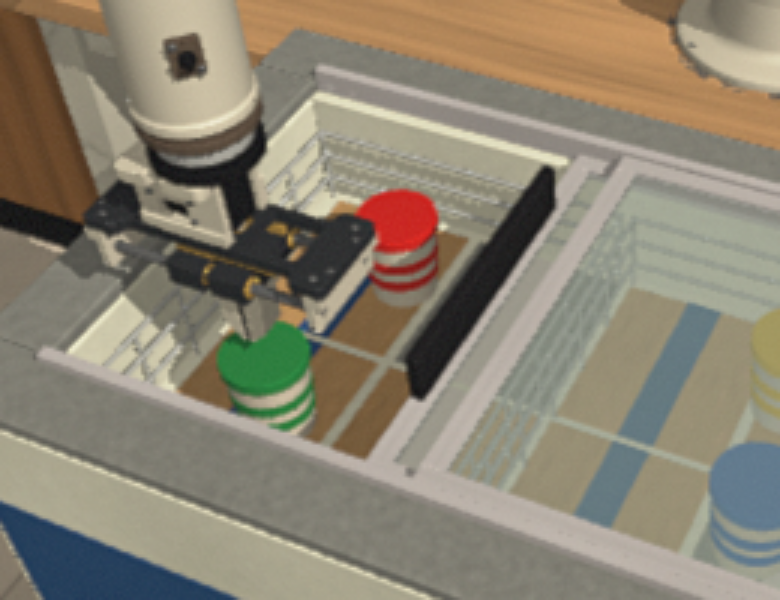

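The closed fingertips hover over the green lid, around (258,335) in the crop, with a gap below them. The right lid is fully open. I'll hold here for 3.3 s.

Request:
jog_arm --series '[[[0,0,0],0,0],[[0,0,0],0,0],[[0,0,0],0,0],[[0,0,0],0,0],[[0,0,0],0,0],[[0,0,0],0,0],[[0,0,0],0,0],[[0,0,0],0,0],[[0,0,0],0,0],[[0,0,0],0,0],[[0,0,0],0,0],[[0,0,0],0,0],[[0,0,0],0,0],[[0,0,0],0,0],[[0,0,0],0,0],[[0,0,0],0,0],[[0,0,0],0,0],[[0,0,0],0,0],[[0,0,0],0,0],[[0,0,0],0,0]]'

```text
t: 12.38
ee_pos: [0.6287, -0.2072, 0.0955]
tcp_rot: [-0.001, 1.0, -0.0, -0.0]
wrist_force: [0.8, -0.7, -0.8]
width: 0.001
gripper_force: 0.0
```

Request:
jog_arm --series '[[[0,0,0],0,0],[[0,0,0],0,0],[[0,0,0],0,0],[[0,0,0],0,0],[[0,0,0],0,0],[[0,0,0],0,0],[[0,0,0],0,0],[[0,0,0],0,0],[[0,0,0],0,0],[[0,0,0],0,0],[[0,0,0],0,0],[[0,0,0],0,0],[[0,0,0],0,0],[[0,0,0],0,0],[[0,0,0],0,0],[[0,0,0],0,0],[[0,0,0],0,0],[[0,0,0],0,0],[[0,0,0],0,0],[[0,0,0],0,0]]'

```text
t: 14.05
ee_pos: [0.6288, -0.2072, 0.0956]
tcp_rot: [-0.001, 1.0, -0.0, 0.0]
wrist_force: [0.4, 0.1, 0.5]
width: 0.005
gripper_force: 0.0
```

Request:
jog_arm --series '[[[0,0,15],0,0],[[0,0,25],0,0],[[0,0,25],0,0],[[0,0,25],0,0],[[0,0,20],0,0],[[-10,20,0],0,0],[[-15,30,0],0,0],[[-15,30,0],0,0],[[-15,30,0],0,0],[[-15,30,0],0,0],[[-10,30,0],0,0],[[-10,27,0],0,0],[[0,10,0],0,0],[[0,0,-20],0,0],[[0,0,-20],0,0],[[0,0,-15],0,0],[[0,0,-10],0,0],[[0,0,-7],0,0],[[0,0,0],0,0],[[0,0,0],0,0]]'

```text
t: 15.72
ee_pos: [0.539, -0.0004, 0.1336]
tcp_rot: [-0.001, 1.0, 0.0, -0.0]
wrist_force: [1.5, -0.1, 0.8]
width: 0.007
gripper_force: 0.0
```

Request:
jog_arm --series '[[[0,-5,-2],0,0],[[0,-5,0],0,0],[[0,-5,0],0,0],[[0,-4,0],0,0],[[0,-4,0],0,0],[[0,-4,0],0,0],[[0,-4,0],0,0],[[0,-4,0],0,0],[[0,-4,0],0,0],[[0,-6,0],0,0],[[0,-8,0],0,0],[[0,-10,0],0,0],[[0,-10,0],0,0],[[0,-10,0],0,0],[[0,-10,0],0,0],[[0,-10,0],0,0],[[0,-10,0],0,0],[[0,-10,0],0,0],[[0,-10,0],0,0],[[0,-10,0],0,0]]'

```text
t: 17.38
ee_pos: [0.5384, -0.1443, 0.1314]
tcp_rot: [-0.001, 1.0, 0.0, -0.0]
wrist_force: [-1.9, 2.6, 1.3]
width: 0.004
gripper_force: 1.3
```

Request:
jog_arm --series '[[[0,-10,0],0,0],[[0,-10,0],0,0],[[0,-10,0],0,0],[[0,-10,0],0,0],[[0,-10,0],0,0],[[0,-10,0],0,0],[[0,-10,0],0,0],[[0,-10,0],0,0],[[0,-10,0],0,0],[[0,-10,0],0,0],[[0,-8,0],0,0],[[0,-6,0],0,0],[[0,-4,0],0,0],[[0,-3,0],0,0],[[0,-3,0],0,0],[[0,-3,0],0,0],[[0,0,0],0,0]]'

```text
t: 18.8
ee_pos: [0.5389, -0.2709, 0.1316]
tcp_rot: [-0.001, 1.0, -0.0, 0.0]
wrist_force: [-0.1, 0.5, -0.7]
width: 0.004
gripper_force: 0.2
```

Request:
jog_arm --series '[[[0,-3,0],0,0],[[0,-3,0],0,0],[[0,-2,0],0,0],[[0,-2,0],0,0],[[0,-2,0],0,0],[[0,-2,0],0,0],[[0,0,0],0,0]]'

```text
t: 19.38
ee_pos: [0.539, -0.285, 0.1317]
tcp_rot: [-0.001, 1.0, -0.0, 0.0]
wrist_force: [0.3, 1.4, -0.8]
width: 0.0
gripper_force: 0.3
```

Request:
jog_arm --series '[[[0,-2,0],0,0],[[0,-2,0],0,0],[[0,0,0],0,0]]'

```text
t: 19.63
ee_pos: [0.539, -0.2876, 0.1317]
tcp_rot: [-0.001, 1.0, 0.0, 0.0]
wrist_force: [-0.8, 3.6, 1.8]
width: 0.007
gripper_force: 2.0
```

Request:
jog_arm --series '[[[0,-2,0],0,0],[[0,-2,0],0,0],[[0,0,0],0,0],[[0,0,0],0,0]]'

```text
t: 19.97
ee_pos: [0.539, -0.2878, 0.1316]
tcp_rot: [-0.002, 1.0, 0.003, -0.001]
wrist_force: [-2.7, 11.1, 7.1]
width: 0.006
gripper_force: 5.9
```

Firm stop, so the lid is shut. Back off, lift, and move out of the cameras' view.

Request:
jog_arm --series '[[[0,5,0],0,0],[[0,8,0],0,0],[[0,8,0],0,0],[[0,8,0],0,0],[[0,0,15],0,0],[[0,0,25],0,0],[[0,0,30],0,0],[[0,0,30],0,0],[[0,0,20],0,0],[[0,-25,0],0,0],[[0,-30,0],0,0],[[0,-30,0],0,0],[[0,-30,0],0,0],[[0,-30,0],0,0],[[0,-30,0],0,0],[[0,-30,0],0,0],[[0,-20,0],0,0],[[0,0,0],0,0],[[0,0,0],0,0],[[0,0,0],0,0]]'

```text
t: 21.63
ee_pos: [0.5392, -0.4868, 0.2511]
tcp_rot: [-0.001, 1.0, 0.001, -0.0]
wrist_force: [0.5, 0.4, 0.0]
width: 0.004
gripper_force: 0.0
```

Run:
```python
from h import *
p,d=snapshot("top");q,_=snapshot("side");cv2.imwrite("pics/s5.png",cv2.resize(np.hstack([p,q]),(800,300),interpolation=cv2.INTER_AREA))
for im in (np.load("top0.npz")["p"],p):
    for bx in((375,140,410,260),(120,140,145,255)):
        print(cv2.boundingRect(blob(cv2.inRange(im,(0,0,0),(50,50,50)),bx)))
    print(cv2.fitEllipse(blob(cv2.inRange(cv2.cvtColor(im,cv2.COLOR_BGR2HSV),(55,70,30),(85,255,255)),(310,140,370,190)))[0])
```

```text
(389, 149, 13, 99)
(127, 147, 12, 99)
(341.1322937011719, 163.3486328125)
(389, 149, 13, 99)
(127, 148, 12, 98)
(340.82049560546875, 163.47483825683594)
```

View pics/s5.png

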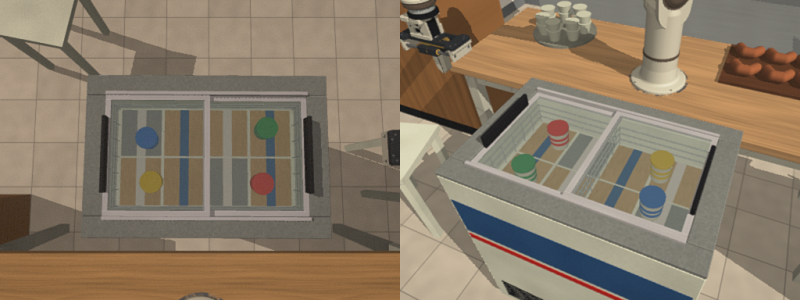

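Both lids are shut with their grips at the starting pixels, the tubs have not moved, and the arm is clear.

```bash
python3 -c "
from station import *
print(hand_in())"
```

```text
the job is handed in; nothing more can be done
None
```

I slid the right-hand lid fully open, pointed at the green tub for over three seconds with the fingertips about 3 cm above its lid, and pushed the lid shut again; no tub was touched or moved, the left lid stayed shut, and the job is handed in at about 22 s (no verdict was returned).

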